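# Fetch the terminal cover from the drawer, refit it and switch the motor rig on

## Robot

A 7-joint arm with a two-finger parallel gripper is mounted at the origin on the work surface. World frame = base frame: x ahead of the robot, y to its left, z up, the work surface at z = 0. Lengths are in m, angles in rad, forces in N, time in s.
With the tool pointing down it reaches from about 0.4 to 0.85 m from the base axis. Payload 10.4 kg.
Tool frame: the origin (TCP) lies at the very end of the fingers, on their centre line; the grasp point (between the pads) lies 19 mm behind it; z points along the fingers, y is the line along which they close (so a half turn about z gives the same grasp; the last joint's range is limited). The gripper opens to 87 mm and grips with 3 to 60 N. Pads are 19 mm wide; open, the fingers measure 117 mm over their backs; the gripper's body (75 mm by 190 mm) begins 51 mm behind the grasp point.
Start: joints at [-1.152, 0.332, -0.065, 1.46, 0.022, 1.35, -0.088], TCP at [0.267, 0.565, 0.223] pointing down, gripper open.
Joint ranges: [-2.6, 2.6], [-0.5, 2.12], [-1.47, 1.34], [0.16, 2.42], [-1.27, 4.41], [0.06, 2.06], [-2.6, 2.6]. Speed limits (rad/s): [2.22, 2.22, 2.79, 2.79, 3.14, 3.14, 3.14].

## Interface

Orientations are given as a unit quaternion [x, y, z, w].
In Python, from bench import * gives the robot as it stands.
- The arm moves only by the tool carry_out, never from a script. Its argument "deltas" is a list of rows, each an object with "hand": the finger opening in mm, from 0 to 87; "dp": the shift along the tool's x, y, z each as a share of 250 mm, from -1 to 1, a list of three; "spin": the turn about the tool's z as a share of pi rad, from -1 to 1. In form: [{"hand": hand, "dp": [dx, dy, dz], "spin": spin}, ...]. A call has 1 to 20 rows; each row is the pose to reach, as a shift and turn from the pose commanded when the call began, along the tool's axes at that moment, turning the shorter way round; what a row does not reach only later rows make up. A row lasts 1/10 s, in which the tool goes at most 50 mm and 8.59 degrees, less where a joint would pass 70% of its speed; a pose out of reach is approached as far as the arm can. A call with a number of a shift or a turn outside -1 to 1 is refused whole. A call with a gripper value outside its range is refused whole. The fingers move at their own pace and stop on an object; "force" is the grip in N (left out, the last holds). Time passes only in rows, so rows that repeat a pose let the fingers close. It gives the time, the measured TCP pose, the force, the opening and the grip force at its end, in the units of the state.
- read_state(): the state, without advancing time (a new reading comes with each control period).
- camera(name): name is "side" or "top"; returns the picture (420x560x3 uint8, red, green, blue); there is no depth.
- get_calibration(name): a dict with "fx", "fy", "cx", "cy" (pixels), "k1" (the pictures are not rectified: a ray, as slopes to the right and down, at radius r is drawn at 1 + k1 r^2 times it, then the intrinsics apply), "R" (3x3) and "t" (3): a world point X has camera coordinates R X + t. Camera axes: x right, y down, z forward; pixel columns grow to the right and rows downward; lengths in m; the calibration is good to about 2 mm. A picture is of the moment at which its call begins. get_calibration takes no time and is no camera call.
- close_job(): hands the job in; it is judged then, once.
The state is a dict: "time": time; "joint_positions": joint angles; "joint_vel": joint speeds; "joint_torque": joint torques, N m; "ee_pos": TCP position; "eef_rot": TCP orientation; "ft_force": force on the tool from outside, world axes, zero at the start; "torque": the same for the moment, N m; "width": finger opening in m; "grip_force": force on a finger pad.
Only numpy, scipy, OpenCV 4.12 (cv2) and the standard library are available. Lean on these libraries where they do the work, as an engineer would, in place of code of your own. Each camera call takes 0.05 s, during which the arm holds its last target. There are 200 camera calls.

## Task

Get the motor test rig ready to run: pull the blue-fronted drawer all the way out to its stop, take the orange cover plate out of it and set it down (do not drop it) flat on the rig's open terminal box, with both brass pins up through its holes. With the cover on and let go, push the drawer fully shut, and only then throw the rig's red-tipped switch all the way over, away from the robot. Leave the relay module in the drawer and everything else on the bench where it is.

Things in the scene. Friction and masses are not known exactly. Their poses are not given: they have to be found in the camera images.
- drawer (a joint): how far the drawer of the grey drawer unit (240 deep, 300 wide, 100 high, fixed, left or right of the rig) is out, in m: 0 shut, 0.17 at its stop. It may stand up to 20 mm ajar at the start. The drawer runs with light friction (a few N)
- drawer_handle (a point): centre of the straight handle bar of the blue-fronted drawer: steel, 12 in diameter, 130 long along y, its centre line 50 in front of the drawer front (44 free behind the bar) and 74 above the bench; two posts 55 either side of the middle join it to the front. The front is 84 high, its top edge at 97. Axes: -x is the way the drawer comes out, z up
- drawer_in (a point): centre of the floor of the drawer's front compartment, moving with the drawer, 17 above the bench; the compartment is 145 long (x) x 274 wide (y), side walls 44 and front panel 80 high above this floor. With the drawer at its stop the whole compartment stands clear of the cabinet. Axes as the handle's
- cover: loose orange cover plate 84 (x) x 120 (y) x 5 thick, 140 g, with two 13 mm through holes at y = +46 and -46, and a black bridge handle in the middle: a bar 12 thick (x), 54 long (y), from 22 to 38 above the plate's underside, on two posts. Origin at the centre of the underside, z up. Starts flat in the left or right half of the drawer; half a turn makes no difference
- relay: small relay module, green board 45 x 40 with a blue block, 20 high, loose in the other half of the drawer; origin at the centre of its underside
- box_top (a point): centre of the rim plane of the rig's grey terminal box (84 along x, 120 along y, open on top, rim 70 above the bench); x points away from the robot, z up. Two brass pins, 8 in diameter with tapered ends, stand 14 above the rim at y = +46 and -46 of this point. The seated cover has its origin at this point and its long side along y
- switch (a joint): angle of the rig's toggle lever in rad: 0 is off (leaning to box_top's -x), 1.0 is fully on (leaning to +x); it stays where it is left and turns easily (about 1 N at the tip)
- switch_tip (a point): centre of the red ball (26 in diameter) on the switch lever, a rod 10 thick and 80 long from its pivot, which lies at x = -10, y = -160 of box_top, 36 above the bench; it swings in box_top's x-z plane, whose axes it shares when at 0. Off, the ball is 38 before the pivot (-x) and 106 above the bench; on, 38 behind it. The block below is 70 (x) x 50 (y), its top 39 above the bench
- meter: bystander: yellow multimeter 85 x 170 x 37 high, lying on top of the drawer unit; origin under its centre
- tape: bystander: blue tape roll, 60 across, 18 high, on the rig's plate behind the switch; origin under its centre
- mug: bystander: white mug, 80 across, 90 high, at the left; origin under its centre
- spray: bystander: spray can, 52 across, 150 high, at the left; origin under its centre
- driver: bystander: screwdriver with red handle lying across the bench in front of the robot, about 30 high; origin under its middle
- tray: bystander: black parts tray 120 x 160 x 35 high, at the right; origin under its centre

How it is judged:
On the way, in this order (a step that is already met when the one before it is completed fails the run):
1. the drawer is pulled out to its stop (value of joint drawer above 0.163 m), for 0.1 s.
2. the cover is lifted clear of the drawer (height (world z) of cover above 0.075 m and contact force between the fingers and cover above 0.2 N), for 0.1 s.
3. the cover lies flat on the terminal box over both pins and is let go (horizontal distance between cover and box_top below 0.006 m and z of cover in the frame of box_top between -0.003 and 0.004 m and angle between the y axis of cover and the y axis of box_top, either way round below 0.12 rad and angle between cover's own z axis and vertical below 0.06 rad and contact force between the fingers and cover below 0.05 N), for 0.2 s.
4. the drawer is pushed fully shut (value of joint drawer below 0.006 m), for 0.1 s.
5. the switch is thrown fully on (value of joint switch above 0.85 rad), for 0.1 s.
At the end, for the whole second after the job is handed in: Cover at rest, let go, flat on the box (within 4 mm of the rim plane, centre within 6 mm, long side within 0.12 rad of the box's, tilt under 0.06 rad); drawer shut to within 8 mm with the relay module in it; switch above 0.85 rad (all of step 3 and linear speed of cover below 0.02 m/s and value of joint drawer below 0.008 m and value of joint switch above 0.85 rad and z of relay in the frame of drawer_in below 0.03 m and horizontal distance between relay and drawer_in below 0.155 m); the robot touches nothing.
It fails at once if the cover is dropped (falls faster than 0.6 m/s out of the fingers) (linear speed of cover above 0.6 m/s and contact force between the fingers and cover below 0.05 N).
It fails at once if a bystander (multimeter, tape roll, mug, spray can, screwdriver or parts tray) is shifted by more than 25 mm (distance of any of meter, tape, mug, spray, driver, tray from where it was at the start of the episode above 0.025 m).
It also fails if it takes over 66 s, if anything falls off the work surface, if the arm or the gripper's body presses on something with over 40 N, if the wrist force passes 120 N, or if a joint passes its speed limit or range.

## Working session

There is one attempt and no reset: what is moved stays moved. The work goes in short steps, Python scripts to look and compute and a tool call to move; the robot and the scene stay as the last step left them, time stands still between calls to the robot, and variables do not carry over. Pictures are saved under pics/ and viewed, at most 10 in all, crops included, and the job is handed in when it is done.

Besides the shell and the picture viewer there is one more tool, called after "Emit:" as name(argument=value, ...) on one line, values as JSON. carry_out: Moves the arm, as the interface text tells. Its arguments: {"type":"object","properties":{"deltas":{"type":"array","items":{"type":"object","properties":{"hand":{"type":"number"},"dp":{"type":"array","items":{"type":"number","minimum":-1,"maximum":1}},"spin":{"type":"number","minimum":-1,"maximum":1}}}},"force":{"type":"number"}},"required":["deltas"]}

```bash
mkdir -p pics; cat > h.py <<'E'
from bench import *
import numpy as np, cv2
from scipy.spatial.transform import Rotation as Rot
def snap(n,f):
    im=camera(n); cv2.imwrite(f'pics/{f}.png',cv2.cvtColor(im,cv2.COLOR_RGB2BGR)); return im
def ray(n,uv):
    c=get_calibration(n); K=np.array([[c['fx'],0,c['cx']],[0,c['fy'],c['cy']],[0,0,1.]])
    p=cv2.undistortPoints(np.array(uv,float).reshape(-1,1,2),K,np.array([c['k1'],0,0,0,0.])).reshape(-1,2)
    R=np.array(c['R']);t=np.array(c['t']); d=np.c_[p,np.ones(len(p))]@R
    return -R.T@t,d
def onz(n,uv,z):
    o,d=ray(n,uv); return o+d*((z-o[2])/d[:,2])[:,None]
def proj(n,X):
    c=get_calibration(n); K=np.array([[c['fx'],0,c['cx']],[0,c['fy'],c['cy']],[0,0,1.]])
    return cv2.projectPoints(np.array(X,float).reshape(-1,1,3),cv2.Rodrigues(np.array(c['R']))[0],np.array(c['t'],float),K,np.array([c['k1'],0,0,0,0.]))[0].reshape(-1,2)
E
python3 - <<'E'
from h import *
s=read_state(); print(s)
a=snap('top','t0');b=snap('side','s0')
for n in('top','side'): print(get_calibration(n), ray(n,[[280,210]]))
E
```

```text
{'time': 0.0, 'joint_positions': array([-1.15161884,  0.33287595, -0.06469616,  1.46097839,  0.02159436,
        1.34989649, -0.08852171]), 'joint_vel': array([ 3.61242004e-04,  6.14622472e-04, -8.52740484e-06,  7.01112195e-04,
        2.54833953e-04,  4.89467385e-04, -6.64956891e-04]), 'joint_torque': array([-2.36991327e-04, -6.23275924e+01,  2.42501922e-02, -3.89884686e+01,
       -6.13711984e-02,  3.99685535e-02,  1.49055531e-04]), 'ee_pos': array([0.26705062, 0.56462689, 0.22173368]), 'eef_rot': array([ 2.19099150e-01,  9.75702325e-01, -7.20093087e-04, -1.28409880e-04]), 'ft_force': array([-0.03960236, -0.00850693,  0.75868134]), 'torque': array([ 0.01711584, -0.03528736, -0.00779302]), 'grip_force': 0.0, 'width': 0.08693351685907214}
{'fx': 411.7204595338277, 'fy': 411.7204595338277, 'cx': 275.04152298315927, 'cy': 206.59146299946624, 'k1': 0.0010349149319606183, 'R': array([[ 0.01217488, -0.99987405, -0.01018089],
       [-0.98040078, -0.00993429, -0.19676284],
       [ 0.19663692,  0.01237691, -0.98039825]]), 't': array([-0.0264025 ,  0.58538063,  1.31169246])} (array([ 0.3163019 , -0.03681854,  1.40089335]), array([[ 1.88667043e-01,  2.52878417e-04, -9.82149817e-01]]))
{'fx': 399.5878494039432, 'fy': 399.5878494039432, 'cx': 278.16347829462075, 'cy': 208.8006385492141, 'k1': -0.03313828190911092, 'R': array([[-0.99916451, -0.03727093,  0.01676771],
       [-0.0354232 ,  0.5851557 , -0.8101469 ],
       [ 0.02038321, -0.810064  , -0.58598707]]), 't': array([0.56202413, 0.11573026, 1.26558487])} (array([0.53985742, 0.97843169, 0.82595102]), array([[ 0.01568469, -0.80847895, -0.58834166]]))
```

View pics/t0.png

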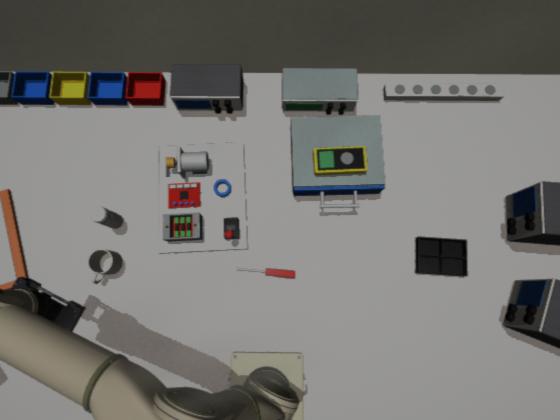

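View pics/s0.png

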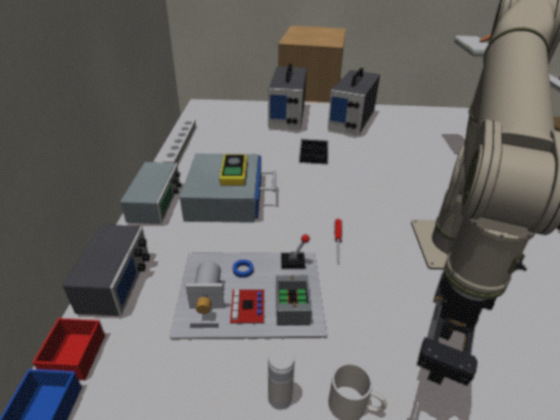

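The top view shows the box around (182,227), the red switch ball at (229,234), the drawer handle bar at (339,206), the meter at (340,160) and the screwdriver at (267,272). The mug, at (105,262), and the spray can are to the left. I'll zoom in on the rig and the drawer.

```bash
python3 - <<'E'
from h import *
t=cv2.imread('pics/t0.png'); 
a=cv2.resize(t[195:255,150:250],None,fx=8,fy=8,interpolation=cv2.INTER_CUBIC)[:290]
a=cv2.resize(t[205:250,155:245],None,fx=7,fy=7,interpolation=cv2.INTER_CUBIC)
b=cv2.resize(t[175:220,285:390],None,fx=6,fy=6,interpolation=cv2.INTER_CUBIC)
o=np.zeros((600,640,3),np.uint8); o[:a.shape[0],:a.shape[1]]=a; o[320:320+b.shape[0],:b.shape[1]]=b
cv2.imwrite('pics/crop0.png',o)
hsv=cv2.cvtColor(t,cv2.COLOR_BGR2HSV)
def m(lo,hi,x0,x1,y0,y1):
    k=cv2.inRange(hsv,lo,hi); z=np.zeros_like(k); z[y0:y1,x0:x1]=k[y0:y1,x0:x1]; return z
bl=m((105,120,60),(125,255,255),285,390,175,205); p=cv2.findNonZero(bl); print('blue',cv2.boundingRect(p),cv2.minAreaRect(p))
r=m((0,150,90),(8,255,255),215,245,215,245)|m((172,150,90),(180,255,255),215,245,215,245); p=cv2.findNonZero(r).reshape(-1,2)
print('red',p.mean(0),len(p),onz('top',[p.mean(0)],.106))
s=cv2.imread('pics/s0.png');h2=cv2.cvtColor(s,cv2.COLOR_BGR2HSV)
k=cv2.inRange(h2,(0,150,90),(8,255,255))|cv2.inRange(h2,(172,150,90),(180,255,255));k[:, :298]=0;k[:,312:]=0;k[:230]=0;k[247:]=0
q=cv2.findNonZero(k).reshape(-1,2); print('redside',q.mean(0),onz('side',[q.mean(0)],.106))
E
```

```text
blue (294, 185, 90, 6) ((338.5039367675781, 187.65374755859375), (3.947420597076416, 89.09892272949219), 88.53119659423828)
red [228.11627907 233.88372093] 43 [[0.48628867 0.12718386 0.106     ]]
redside [304.87096774 238.12903226] [[0.48508443 0.11853915 0.106     ]]
```

View pics/crop0.png

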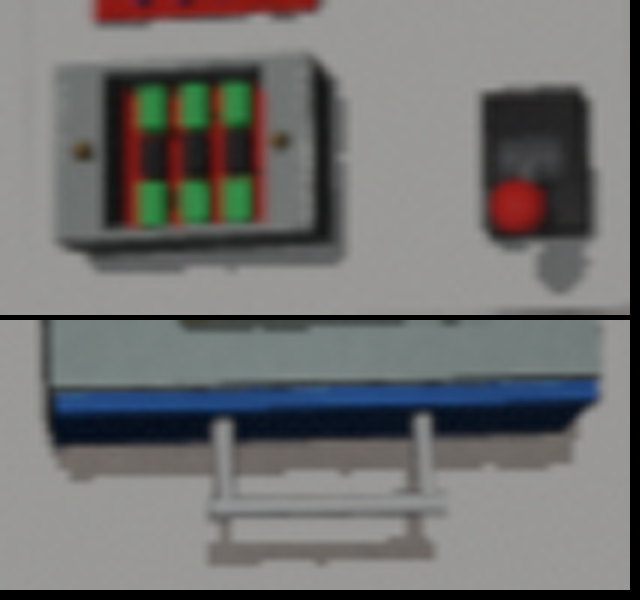

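The crop shows brass pins at crop (82,151) and (280,141). The red ball is at (517,206), the handle bar runs from (208,510) to (447,502), and the blue front's top edge is near row 400.

```bash
python3 - <<'E'
from h import *
f=lambda p:[(p[0]+.5)/7-.5+155,(p[1]+.5)/7-.5+205]
P=onz('top',[f((82,151)),f((280,141))],.082); d=P[0]-P[1]; print('pins',P,np.linalg.norm(d),P.mean(0),'yaw',np.degrees(np.arctan2(-d[0],d[1])))
C=onz('top',[f((56,66)),f((312,55)),f((57,242)),f((316,232))],.07);print('rim',C,C.mean(0))
g=lambda p:[(p[0]+.5)/6-.5+285,(p[1]-320+.5)/6-.5+175]
H=onz('top',[g((208,510)),g((446,502))],.074);d=H[0]-H[1];print('handle',H,np.linalg.norm(d),H.mean(0),'yaw',np.degrees(np.arctan2(-d[0],d[1])))
F=onz('top',[g((52,393)),g((598,380)),g((52,412)),g((598,400))],.097);print('front',F,F.mean(0))
s=read_state();print(Rot.from_quat(s['eef_rot']).as_matrix())
# triangulate red
o1,d1=ray('top',[[228.1,233.9]]);o2,d2=ray('side',[[304.9,238.1]])
A=np.c_[d1[0],-d2[0]];k=np.linalg.lstsq(A,o2-o1,rcond=None)[0];print(o1+d1[0]*k[0],o2+d2[0]*k[1])
c=C.mean(0);y=np.radians(1.5)
E
```

```text
pins [[0.51254646 0.33197356 0.082     ]
 [0.5182036  0.24024364 0.082     ]] 0.09190420156314169 [0.51537503 0.2861086  0.082     ] yaw 3.529060994887358
rim [[0.55459161 0.35019569 0.07      ]
 [0.56109459 0.22975246 0.07      ]
 [0.47149132 0.34423252 0.07      ]
 [0.4774733  0.22382842 0.07      ]] [0.51616271 0.28700227 0.07      ]
handle [[ 0.58504961 -0.16523809  0.074     ]
 [ 0.59083217 -0.29534773  0.074     ]] 0.13023807687695135 [ 0.58794089 -0.23029291  0.074     ] yaw 2.544765338072019
front [[ 0.64439701 -0.07891924  0.097     ]
 [ 0.65450614 -0.37504853  0.097     ]
 [ 0.63378056 -0.0789562   0.097     ]
 [ 0.64333006 -0.37460342  0.097     ]] [ 0.64400344 -0.22688184  0.097     ]
[[-9.03984803e-01  4.27564308e-01 -4.87874722e-04]
 [ 4.27564583e-01  9.03984066e-01 -1.15598864e-03]
 [-5.32285084e-05 -1.25359412e-03 -9.99999213e-01]]
[0.48536379 0.12639151 0.11264771] [0.4855088  0.12636874 0.11266385]
```

Emit:
carry_out(deltas=[{"hand": 0,"dp": [-1,-0.87,0],"spin": -0.153},{"hand": 0,"dp": [-1,-0.87,0],"spin": -0.153},{"hand": 0,"dp": [-1,-0.87,0],"spin": -0.153},{"hand": 0,"dp": [-1,-0.87,0],"spin": -0.153},{"hand": 0,"dp": [-1,-0.87,0],"spin": -0.153},{"hand": 0,"dp": [-1,-0.87,0],"spin": -0.153},{"hand": 0,"dp": [-1,-0.87,0],"spin": -0.153},{"hand": 0,"dp": [-1,-0.87,0],"spin": -0.153},{"hand": 0,"dp": [-1,-0.87,0],"spin": -0.153}])

```text
time: 1.0
ee_pos: [0.4002, 0.2613, 0.2225]
eef_rot: [-0.019, 1.0, 0.0, -0.0]
ft_force: [0.1, 0.1, -0.7]
width: 0.023
grip_force: 0.0
```

```bash
cat >> h.py <<'E'
def go(target,yaw=None):
    "dp, spin from the present pose to the TCP target; yaw = world angle of tool y, deg"
    s=read_state();R=Rot.from_quat(s['eef_rot']).as_matrix(); p=np.array(s['ee_pos'])
    a=np.degrees(np.arctan2(R[1,1],R[0,1])); sp=0 if yaw is None else -(((yaw-a+90)%180)-90)/180
    print('pos',p.round(4),'yaw',a.round(2),'tilt',R[:,2].round(4),'ft',np.round(s['ft_force'],1),'w',round(s['width'],4),'t',s['time'],'-> dp',((np.array(target)-p)@R/.25).round(4),'spin',round(sp,4))
E
python3 - <<'E'
from h import *
go([.616,-.229,.2217],92.2)
t=cv2.imread('pics/t0.png');h=cv2.cvtColor(t,cv2.COLOR_BGR2HSV);k=cv2.inRange(h,(22,150,100),(35,255,255));k[:, :300]=0;k[:,380:]=0;k[:130]=0;k[190:]=0
b=cv2.boundingRect(cv2.findNonZero(k));print('meter',b,onz('top',[[b[0]+b[2],b[1]+b[3]-1]],.037+.1))
k=cv2.inRange(h,(0,150,90),(8,255,255))|cv2.inRange(h,(172,150,90),(180,255,255));k[:260]=0;k[:,:230]=0;k[:,300:]=0;k[285:]=0
b=cv2.boundingRect(cv2.findNonZero(k));print('driver',onz('top',[b[:2],[b[0]+b[2],b[1]+b[3]]],.02))
E
```

```text
pos [0.4002 0.2613 0.2225] yaw 92.15 tilt [-2.e-04  3.e-04 -1.e+00] ft [ 0.1  0.1 -0.7] w 0.023 t 1.0 -> dp [-0.789  -1.9922  0.0022] spin -0.0003
meter (313, 147, 54, 26) [[ 0.68484601 -0.31166711  0.137     ]]
driver [[ 0.37843793 -0.00194798  0.02      ]
 [ 0.35329657 -0.08826322  0.02      ]]
```

Emit:
carry_out(deltas=[{"hand": 0,"dp": [-0.39,-1,0],"spin": 0},{"hand": 0,"dp": [-0.39,-1,0],"spin": 0},{"hand": 0,"dp": [-0.39,-1,0],"spin": 0},{"hand": 0,"dp": [-0.39,-1,0],"spin": 0},{"hand": 0,"dp": [-0.39,-1,0],"spin": 0},{"hand": 0,"dp": [-0.39,-1,0],"spin": 0}])

```text
time: 1.6
ee_pos: [0.5085, 0.0121, 0.2225]
eef_rot: [-0.018, 1.0, -0.001, 0.0]
ft_force: [-0.2, 0.5, -0.1]
width: 0.0006
grip_force: 0.0
```

Emit:
carry_out(deltas=[{"hand": 0,"dp": [-0.4,-1,0],"spin": 0},{"hand": 0,"dp": [-0.4,-1,0],"spin": 0},{"hand": 0,"dp": [-0.4,-1,0],"spin": 0},{"hand": 0,"dp": [-0.4,-1,0],"spin": 0},{"hand": 0,"dp": [-0.4,-1,0],"spin": 0},{"hand": 0,"dp": [-0.4,-1,0],"spin": 0},{"hand": 0,"dp": [-0.4,-1,0],"spin": 0}])

```text
time: 2.3
ee_pos: [0.6176, -0.2321, 0.221]
eef_rot: [-0.019, 1.0, -0.001, -0.001]
ft_force: [-0.8, 0.9, -1.1]
width: 0.0005
grip_force: 0.0
```

```bash
python3 - <<'E'
from h import *
go([.616,-.229,.05],92.2)
E
```

```text
pos [ 0.6176 -0.2321  0.221 ] yaw 92.12 tilt [-0.0021 -0.0012 -1.    ] ft [-0.8  0.9 -1.1] w 0.0005 t 2.3 -> dp [0.0045 0.0135 0.6839] spin -0.0004
```

Emit:
carry_out(deltas=[{"hand": 0,"dp": [0.005,0.013,0.5],"spin": 0},{"hand": 0,"dp": [0.005,0.013,0.5],"spin": 0},{"hand": 0,"dp": [0.005,0.013,0.5],"spin": 0},{"hand": 0,"dp": [0.005,0.013,0.6],"spin": 0},{"hand": 0,"dp": [0.005,0.013,0.68],"spin": 0},{"hand": 0,"dp": [0.005,0.013,0.68],"spin": 0},{"hand": 0,"dp": [0.005,0.013,0.68],"spin": 0}])

```text
time: 3.0
ee_pos: [0.6162, -0.2254, 0.0527]
eef_rot: [-0.02, 1.0, 0.0, -0.0]
ft_force: [1.1, -0.8, 1.1]
width: 0.0006
grip_force: 0.0
```

```bash
python3 - <<'E'
from h import *
go([.616,-.229,.05],92.2)
E
```

```text
pos [ 0.6162 -0.2254  0.0527] yaw 92.35 tilt [-3.e-04  9.e-04 -1.e+00] ft [ 1.1 -0.8  1.1] w 0.0006 t 3.0 -> dp [ 0.0014 -0.0145  0.0109] spin 0.0008
```

Emit:
carry_out(deltas=[{"hand": 0,"dp": [0.05,0,0],"spin": 0},{"hand": 0,"dp": [0.1,0,0],"spin": 0},{"hand": 0,"dp": [0.15,0,0],"spin": 0},{"hand": 0,"dp": [0.22,0,0],"spin": 0},{"hand": 0,"dp": [0.29,0,0],"spin": 0},{"hand": 0,"dp": [0.36,0,0],"spin": 0},{"hand": 0,"dp": [0.43,0,0],"spin": 0},{"hand": 0,"dp": [0.5,0,0],"spin": 0},{"hand": 0,"dp": [0.55,0,0],"spin": 0},{"hand": 0,"dp": [0.6,0,0],"spin": 0},{"hand": 0,"dp": [0.62,0,0],"spin": 0},{"hand": 0,"dp": [0.64,0,0],"spin": 0}])

```text
time: 4.2
ee_pos: [0.4561, -0.2336, 0.0531]
eef_rot: [-0.019, 1.0, -0.0, 0.001]
ft_force: [1.8, 1.0, 1.4]
width: 0.0004
grip_force: 1.0
```

Emit:
carry_out(deltas=[{"hand": 0,"dp": [0.02,0,0],"spin": 0},{"hand": 0,"dp": [0.04,0,0],"spin": 0},{"hand": 0,"dp": [0.05,0,0],"spin": 0},{"hand": 0,"dp": [0.06,0,0],"spin": 0}])

```text
time: 4.6
ee_pos: [0.4406, -0.2342, 0.0525]
eef_rot: [-0.019, 1.0, -0.0, -0.0]
ft_force: [1.4, -0.3, 0.2]
width: 0.0004
grip_force: 0.8
```

Emit:
carry_out(deltas=[{"hand": 0,"dp": [0.01,0,0],"spin": 0},{"hand": 0,"dp": [0.02,0,0],"spin": 0},{"hand": 0,"dp": [0.03,0,0],"spin": 0},{"hand": 0,"dp": [0.03,0,0],"spin": 0}])

```text
time: 5.0
ee_pos: [0.4348, -0.2343, 0.0528]
eef_rot: [-0.02, 1.0, -0.0, 0.002]
ft_force: [8.8, -2.6, -6.4]
width: 0.0002
grip_force: 4.5
```

```bash
python3 - <<'E'
from h import *
go([.45,-.23,.22],92.2); snap('top','t1'); snap('side','s1')
t=cv2.imread('pics/t1.png')[150:300,220:400]; cv2.imwrite('pics/c1.png',cv2.resize(t,None,fx=4,fy=4,interpolation=cv2.INTER_CUBIC))
E
```

```text
pos [ 0.4348 -0.2343  0.0528] yaw 92.27 tilt [ 3.4e-03 -9.0e-04 -1.0e+00] ft [ 8.8 -2.6 -6.4] w 0.0002 t 5.0 -> dp [-0.0636  0.0141 -0.6687] spin 0.0004
```

View pics/c1.png

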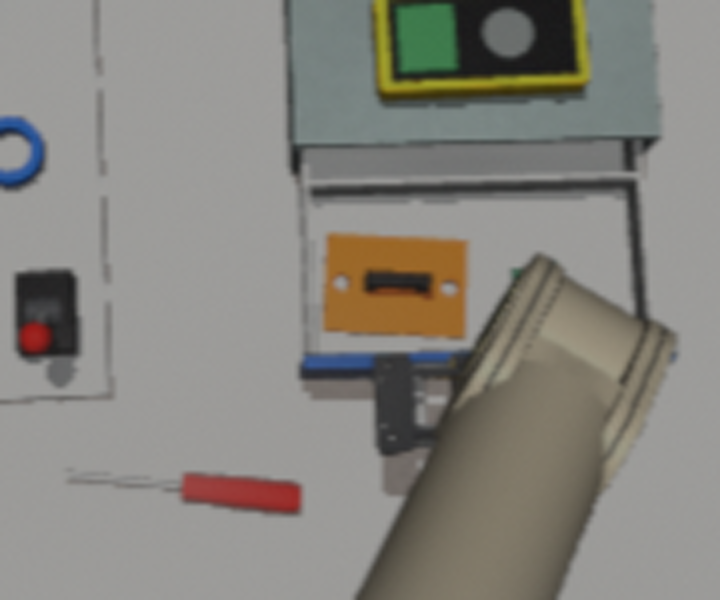

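The drawer is at its stop (the force jumped to about 9 N). The crop shows the orange cover in the left half, with holes at crop (342,283) and (449,288) and its black bar at (398,282). The relay is in the right half, mostly hidden by the arm. Next I'll measure the cover and raise the arm.

Emit:
carry_out(deltas=[{"hand": 0,"dp": [-0.06,0,0],"spin": 0},{"hand": 0,"dp": [-0.07,0,-0.1],"spin": 0},{"hand": 30,"dp": [-0.07,0,-0.3],"spin": 0},{"hand": 70,"dp": [-0.07,0,-0.5],"spin": 0},{"hand": 80,"dp": [-0.07,0,-0.6],"spin": 0},{"hand": 80,"dp": [-0.07,0,-0.6],"spin": 0}])

```text
time: 5.7
ee_pos: [0.452, -0.2344, 0.206]
eef_rot: [-0.019, 1.0, -0.0, 0.003]
ft_force: [0.2, -0.3, -0.8]
width: 0.0244
grip_force: 0.0
```

```bash
python3 - <<'E'
from h import *
t=cv2.imread('pics/t1.png');h=cv2.cvtColor(t,cv2.COLOR_BGR2HSV)
k=cv2.inRange(h,(8,140,80),(22,255,255));k[:200]=0;k[:,:290]=0;k[:,345:]=0;k[242:]=0
c=max(cv2.findContours(k,cv2.RETR_EXTERNAL,cv2.CHAIN_APPROX_NONE)[0],key=cv2.contourArea)
r=cv2.minAreaRect(c);b=cv2.boxPoints(r);P=onz('top',b,.022);print(r);print(P.round(4),'centre',P.mean(0),'sides',np.linalg.norm(P-np.roll(P,1,0),axis=1))
f=lambda p:[(p[0]+.5)/4-.5+220,(p[1]+.5)/4-.5+150]
H=onz('top',[f((341.5,283)),f((449.5,288))],.0205);d=H[0]-H[1];print('holes',H,np.linalg.norm(d),H.mean(0),'yaw',np.degrees(np.arctan2(-d[0],d[1])))
B=onz('top',[f((365,277)),f((432,278))],.055);print('bar top mid',B.mean(0))
go(H.mean(0)+[0,0,.18],90)
E
```

```text
((318.45263671875, 220.94761657714844), (34.257205963134766, 23.42074203491211), 2.862405300140381)
[[ 0.5071 -0.1072  0.022 ]
 [ 0.5875 -0.1112  0.022 ]
 [ 0.5828 -0.2276  0.022 ]
 [ 0.5025 -0.2223  0.022 ]] centre [ 0.54497012 -0.16708151  0.022     ] sides [0.1152045  0.08053229 0.11650952 0.08041831]
holes [[ 0.54647959 -0.12166378  0.0205    ]
 [ 0.54314577 -0.21311417  0.0205    ]] 0.09151113233234784 [ 0.54481268 -0.16738897  0.0205    ] yaw -2.087789756175293
bar top mid [ 0.54583353 -0.16668466  0.055     ]
pos [ 0.452  -0.2344  0.206 ] yaw 92.22 tilt [ 5.2e-03 -7.0e-04 -1.0e+00] ft [ 0.2 -0.3 -0.8] w 0.0244 t 5.7 -> dp [-0.3811  0.2534  0.0236] spin 0.0123
```

Emit:
carry_out(deltas=[{"hand": 80,"dp": [-0.381,0.253,0],"spin": 0.0247},{"hand": 80,"dp": [-0.381,0.253,0],"spin": 0.0247},{"hand": 80,"dp": [-0.381,0.253,0],"spin": 0.0247},{"hand": 80,"dp": [-0.381,0.253,0],"spin": 0.0247},{"hand": 80,"dp": [-0.381,0.253,0],"spin": 0.0247}])

```text
time: 6.2
ee_pos: [0.5423, -0.1674, 0.2014]
eef_rot: [0.02, 1.0, -0.0, -0.001]
ft_force: [0.2, 0.2, 1.1]
width: 0.0643
grip_force: 0.0
```

```bash
python3 - <<'E'
from h import *
go([.545,-.167,.034],87.8)
E
```

```text
pos [ 0.5423 -0.1674  0.2014] yaw 87.75 tilt [-2.4e-03 -4.0e-04 -1.0e+00] ft [0.2 0.2 1.1] w 0.0643 t 6.2 -> dp [-0.0122  0.0025  0.6696] spin -0.0003
```

Emit:
carry_out(deltas=[{"hand": 80,"dp": [-0.008,0.002,0.15],"spin": 0},{"hand": 80,"dp": [-0.008,0.002,0.3],"spin": 0},{"hand": 80,"dp": [-0.008,0.002,0.44],"spin": 0},{"hand": 80,"dp": [-0.008,0.002,0.44],"spin": 0},{"hand": 80,"dp": [-0.008,0.002,0.44],"spin": 0}])

```text
time: 6.7
ee_pos: [0.5447, -0.1675, 0.0933]
eef_rot: [0.02, 1.0, -0.0, -0.0]
ft_force: [0.4, -1.0, 0.7]
width: 0.08
grip_force: 0.0
```

```bash
python3 - <<'E'
from h import *
go([.545,-.167,.034],87.8)
E
```

```text
pos [ 0.5447 -0.1675  0.0933] yaw 87.68 tilt [-7.e-04 -2.e-04 -1.e+00] ft [ 0.4 -1.   0.7] w 0.08 t 6.7 -> dp [-0.0013  0.002   0.2371] spin -0.0007
```

Emit:
carry_out(deltas=[{"hand": 80,"dp": [-0.001,0.002,0.12],"spin": 0},{"hand": 80,"dp": [-0.001,0.002,0.2],"spin": 0},{"hand": 80,"dp": [-0.001,0.002,0.235],"spin": 0},{"hand": 80,"dp": [-0.001,0.002,0.235],"spin": 0},{"hand": 80,"dp": [-0.001,0.002,0.235],"spin": 0},{"hand": 50,"dp": [-0.001,0.002,0.235],"spin": 0},{"hand": 45,"dp": [-0.001,0.002,0.235],"spin": 0},{"hand": 45,"dp": [-0.001,0.002,0.235],"spin": 0},{"hand": 45,"dp": [-0.001,0.002,0.235],"spin": 0},{"hand": 45,"dp": [-0.001,0.002,0.235],"spin": 0}], force=25)

```text
time: 7.7
ee_pos: [0.546, -0.1663, 0.0342]
eef_rot: [0.02, 1.0, -0.0, 0.0]
ft_force: [-0.4, -2.3, 3.2]
width: 0.0537
grip_force: 25.0
```

```bash
python3 - <<'E'
from h import *
go([.545,-.167,.034],87.8);print(read_state()['grip_force'])
E
```

```text
pos [ 0.546  -0.1663  0.0342] yaw 87.77 tilt [ 7.e-04 -5.e-04 -1.e+00] ft [-0.4 -2.3  3.2] w 0.0537 t 7.7 -> dp [ 0.0039 -0.0029  0.0006] spin -0.0002
24.999434798955917
```

Emit:
carry_out(deltas=[{"hand": 45,"dp": [0,0,-0.05],"spin": 0},{"hand": 45,"dp": [0,0,-0.15],"spin": 0},{"hand": 45,"dp": [0,0,-0.3],"spin": 0},{"hand": 45,"dp": [0,0,-0.45],"spin": 0},{"hand": 45,"dp": [0,0,-0.6],"spin": 0},{"hand": 45,"dp": [0,0,-0.68],"spin": 0},{"hand": 45,"dp": [0,0,-0.68],"spin": 0},{"hand": 45,"dp": [0,0,-0.68],"spin": 0}])

```text
time: 8.5
ee_pos: [0.5455, -0.1655, 0.2036]
eef_rot: [0.019, 1.0, 0.0, -0.0]
ft_force: [-0.1, -0.1, -1.9]
width: 0.0537
grip_force: 25.0
```

```bash
python3 - <<'E'
from h import *
go([.5155,.2864,.2],93.5);print(read_state()['grip_force'])
E
```

```text
pos [ 0.5455 -0.1655  0.2036] yaw 87.79 tilt [-1.e-04  5.e-04 -1.e+00] ft [-0.1 -0.1 -1.9] w 0.0537 t 8.5 -> dp [0.1895 1.8018 0.0153] spin -0.0317
24.999800249934196
```

Lifted and held. Next I'll carry it over the rig, staying high.

Emit:
carry_out(deltas=[{"hand": 45,"dp": [0.01,0.12,0],"spin": -0.0317},{"hand": 45,"dp": [0.03,0.27,0],"spin": -0.0317},{"hand": 45,"dp": [0.05,0.42,0],"spin": -0.0317},{"hand": 45,"dp": [0.06,0.57,0],"spin": -0.0317},{"hand": 45,"dp": [0.08,0.72,0],"spin": -0.0317},{"hand": 45,"dp": [0.1,0.87,0],"spin": -0.0317},{"hand": 45,"dp": [0.11,1,0],"spin": -0.0317}])

```text
time: 9.2
ee_pos: [0.5264, 0.0871, 0.2021]
eef_rot: [-0.031, 1.0, -0.0, -0.001]
ft_force: [-0.0, 0.3, -1.2]
width: 0.0536
grip_force: 25.0
```

```bash
python3 - <<'E'
from h import *
go([.5155,.2864,.2],93.5)
E
```

```text
pos [0.5264 0.0871 0.2021] yaw 93.56 tilt [-3.e-03 -4.e-04 -1.e+00] ft [-0.   0.3 -1.2] w 0.0536 t 9.2 -> dp [-0.006   0.7983  0.008 ] spin 0.0003
```

Emit:
carry_out(deltas=[{"hand": 45,"dp": [-0.001,0.15,0],"spin": 0},{"hand": 45,"dp": [-0.002,0.3,0],"spin": 0},{"hand": 45,"dp": [-0.003,0.45,0],"spin": 0},{"hand": 45,"dp": [-0.004,0.6,0],"spin": 0},{"hand": 45,"dp": [-0.005,0.72,0],"spin": 0},{"hand": 45,"dp": [-0.005,0.79,0],"spin": 0},{"hand": 45,"dp": [-0.005,0.79,0],"spin": 0},{"hand": 45,"dp": [-0.005,0.79,0.2],"spin": 0},{"hand": 45,"dp": [-0.005,0.79,0.34],"spin": 0},{"hand": 45,"dp": [-0.005,0.79,0.34],"spin": 0},{"hand": 45,"dp": [-0.005,0.79,0.34],"spin": 0}])

```text
time: 10.3
ee_pos: [0.5175, 0.2809, 0.1192]
eef_rot: [-0.03, 1.0, -0.0, -0.0]
ft_force: [0.2, 0.9, -1.5]
width: 0.0535
grip_force: 25.0
```

```bash
python3 - <<'E'
from h import *
go([.5155,.2864,.115],93.5); snap('top','t2');snap('side','s2')
t=cv2.imread('pics/t2.png')[190:260,140:240];s=cv2.imread('pics/s2.png')[240:340,230:350]
o=np.zeros((600,800,3),np.uint8);a=cv2.resize(t,None,fx=4,fy=4,interpolation=cv2.INTER_CUBIC);b=cv2.resize(s,None,fx=3,fy=3,interpolation=cv2.INTER_CUBIC)
o[:280,:400]=a;o[290:590,:360]=b;f=cv2.imread('pics/t2.png')[170:260,280:400];o[300:570,400:760]=cv2.resize(f,None,fx=3,fy=3);cv2.imwrite('pics/c2.png',o)
E
```

```text
pos [0.5175 0.2809 0.1192] yaw 93.4 tilt [-6.e-04 -1.e-03 -1.e+00] ft [ 0.2  0.9 -1.5] w 0.0535 t 10.3 -> dp [0.0069 0.0224 0.0169] spin -0.0006
```

View pics/c2.png

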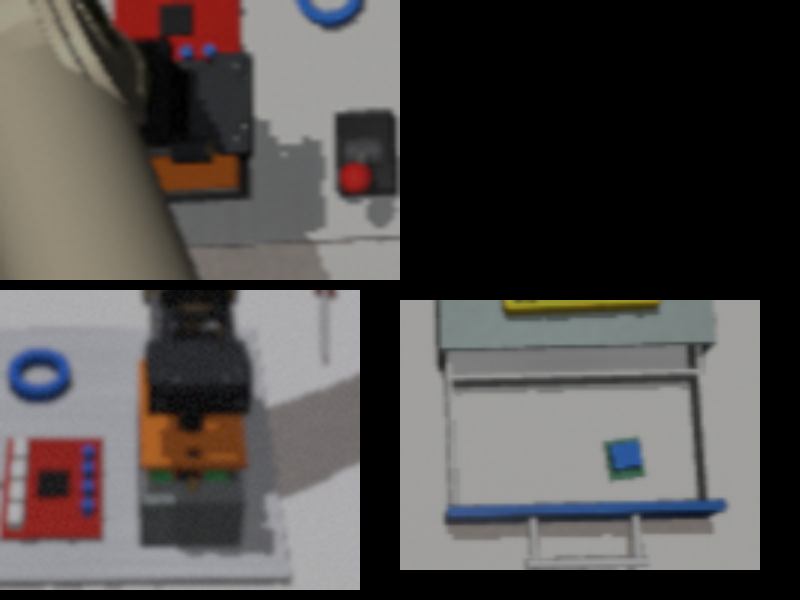

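The cover is hovering level over the box, and the relay is still in the drawer at about crop (625,455). I'll correct x and y using the feedback.

Emit:
carry_out(deltas=[{"hand": 45,"dp": [0.002,0.022,0.03],"spin": 0},{"hand": 45,"dp": [0.002,0.022,0.045],"spin": 0},{"hand": 45,"dp": [0.002,0.022,0.045],"spin": 0},{"hand": 45,"dp": [0.002,0.022,0.045],"spin": 0}])

```text
time: 10.8
ee_pos: [0.5164, 0.2877, 0.1077]
eef_rot: [-0.03, 1.0, 0.0, 0.0]
ft_force: [-0.1, 0.5, -1.4]
width: 0.0535
grip_force: 25.0
```

```bash
python3 - <<'E'
from h import *
go([.5168,.2865,.087],93.5)
# side view: pins and rim from the first picture
s=cv2.imread('pics/s0.png')[268:328,265:320];cv2.imwrite('pics/c3.png',cv2.resize(s,None,fx=10,fy=10,interpolation=cv2.INTER_CUBIC))
c=np.array([.5158,.2865,0]);a=np.radians(3.5);ex=np.array([np.cos(a),np.sin(a),0]);ey=np.array([-np.sin(a),np.cos(a),0]);z=np.array([0,0,1])
X=[c+ey*.046+z*.082,c-ey*.046+z*.082]+[c+i*ex*.042+j*ey*.06+z*.07 for i in(-1,1) for j in(-1,1)]
print((10*(proj('side',X)-[265,268])+4.5).round(1))
E
```

```text
pos [0.5164 0.2877 0.1077] yaw 93.49 tilt [ 0.  0. -1.] ft [-0.1  0.5 -1.4] w 0.0535 t 10.8 -> dp [-0.0014 -0.005   0.0826] spin -0.0
[[296.1 351.2]
 [276.2  75.9]
 [430.7  69.2]
 [472.2 428.5]
 [112.3  71. ]
 [121.9 431.4]]
```

View pics/c3.png

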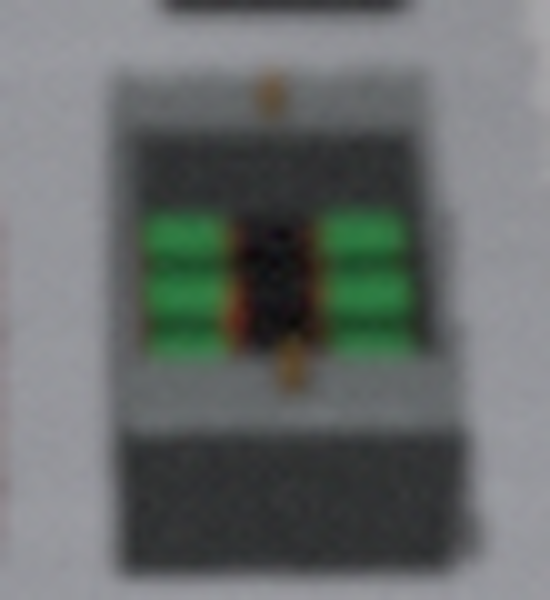

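The side crop has the pins at (292,345) and (272,74), against predictions of (296,351) and (276,76). The box position agrees to about 1 mm, so I'll lower the cover.

Emit:
carry_out(deltas=[{"hand": 45,"dp": [-0.002,-0.004,0.02],"spin": 0},{"hand": 45,"dp": [-0.002,-0.004,0.035],"spin": 0},{"hand": 45,"dp": [-0.002,-0.004,0.05],"spin": 0},{"hand": 45,"dp": [-0.002,-0.004,0.05],"spin": 0}])

```text
time: 11.2
ee_pos: [0.5165, 0.2865, 0.0943]
eef_rot: [-0.03, 1.0, -0.0, -0.0]
ft_force: [1.1, 0.2, -2.2]
width: 0.0538
grip_force: 25.0
```

```bash
python3 - <<'E'
from h import *
go([.517,.2868,.087],93.5);print(read_state()['torque'])
E
```

```text
pos [0.5165 0.2865 0.0943] yaw 93.49 tilt [-1.e-03 -6.e-04 -1.e+00] ft [ 1.1  0.2 -2.2] w 0.0538 t 11.2 -> dp [-0.0019  0.0011  0.029 ] spin -0.0001
[ 0.03460634 -0.01977459 -0.00498199]
```

Emit:
carry_out(deltas=[{"hand": 45,"dp": [-0.001,0,0.01],"spin": 0},{"hand": 45,"dp": [-0.001,0,0.02],"spin": 0},{"hand": 45,"dp": [-0.001,0,0.025],"spin": 0},{"hand": 45,"dp": [-0.001,0,0.028],"spin": 0},{"hand": 45,"dp": [-0.001,0,0.028],"spin": 0}])

```text
time: 11.7
ee_pos: [0.5172, 0.2867, 0.088]
eef_rot: [-0.03, 1.0, 0.0, -0.0]
ft_force: [1.0, 0.2, -2.4]
width: 0.054
grip_force: 25.0
```

```bash
python3 - <<'E'
from h import *
go([.517,.2868,.087],93.5);print(read_state()['torque'])
E
```

```text
pos [0.5172 0.2867 0.088 ] yaw 93.49 tilt [-0.  0. -1.] ft [ 1.   0.2 -2.4] w 0.054 t 11.7 -> dp [0.0006 0.0003 0.0039] spin -0.0001
[ 0.06966911  0.00868813 -0.02018039]
```

Emit:
carry_out(deltas=[{"hand": 45,"dp": [0,0,0.004],"spin": 0},{"hand": 45,"dp": [0,0,0.007],"spin": 0},{"hand": 45,"dp": [0,0,0.007],"spin": 0}])

```text
time: 12.0
ee_pos: [0.5173, 0.2869, 0.0871]
eef_rot: [-0.03, 1.0, 0.0, 0.0]
ft_force: [-3.1, -2.0, 5.7]
width: 0.0537
grip_force: 25.0
```

Contact is felt at the expected height, so I'll release and back off straight up.

Emit:
carry_out(deltas=[{"hand": 56,"dp": [0,0,-0.003],"spin": 0},{"hand": 62,"dp": [0,0,-0.003],"spin": 0},{"hand": 66,"dp": [0,0,-0.003],"spin": 0},{"hand": 66,"dp": [0,0,-0.003],"spin": 0},{"hand": 66,"dp": [0,0,-0.003],"spin": 0},{"hand": 66,"dp": [0,0,-0.05],"spin": 0},{"hand": 66,"dp": [0,0,-0.2],"spin": 0},{"hand": 66,"dp": [0,0,-0.4],"spin": 0},{"hand": 66,"dp": [0,0,-0.5],"spin": 0},{"hand": 66,"dp": [0,0,-0.5],"spin": 0}])

```text
time: 13.0
ee_pos: [0.5191, 0.2877, 0.2168]
eef_rot: [-0.03, 1.0, 0.002, 0.003]
ft_force: [0.2, -0.1, -1.5]
width: 0.0662
grip_force: 0.0
```

```bash
python3 - <<'E'
from h import *
go([.37,-.236,.2],92.2)
E
```

```text
pos [0.5191 0.2877 0.2168] yaw 93.47 tilt [ 0.0065  0.0047 -1.    ] ft [ 0.2 -0.1 -1.5] w 0.0662 t 13.0 -> dp [ 0.7226 -2.0552  0.0537] spin 0.0071
```

Emit:
carry_out(deltas=[{"hand": 0,"dp": [0.1,-0.15,0],"spin": 0.007},{"hand": 0,"dp": [0.2,-0.35,0],"spin": 0.007},{"hand": 0,"dp": [0.3,-0.55,0],"spin": 0.007},{"hand": 0,"dp": [0.33,-0.75,0],"spin": 0.007},{"hand": 0,"dp": [0.33,-0.95,0],"spin": 0.007},{"hand": 0,"dp": [0.33,-1,0],"spin": 0.007}])

```text
time: 13.6
ee_pos: [0.4493, 0.0279, 0.2114]
eef_rot: [-0.017, 1.0, 0.0, 0.0]
ft_force: [-0.5, 0.9, 0.1]
width: 0.0257
grip_force: 0.0
```

Emit:
carry_out(deltas=[{"hand": 0,"dp": [0.1,-0.2,0],"spin": 0},{"hand": 0,"dp": [0.2,-0.4,0],"spin": 0},{"hand": 0,"dp": [0.3,-0.6,0],"spin": 0},{"hand": 0,"dp": [0.32,-0.8,0],"spin": 0},{"hand": 0,"dp": [0.32,-1,0],"spin": 0},{"hand": 0,"dp": [0.32,-1,0],"spin": 0},{"hand": 0,"dp": [0.32,-1,0],"spin": 0}])

```text
time: 14.3
ee_pos: [0.3789, -0.2232, 0.2113]
eef_rot: [-0.017, 1.0, -0.0, -0.0]
ft_force: [0.3, 0.7, -0.2]
width: 0.0011
grip_force: 0.0
```

```bash
python3 - <<'E'
from h import *
go([.385,-.237,.058],92.2)
t=snap('top','t3'); s=snap('side','s3')
h=cv2.cvtColor(t,cv2.COLOR_RGB2HSV);k=cv2.inRange(h,(8,140,80),(22,255,255));k[:200]=0;k[:,:150]=0;k[:,220:]=0;k[250:]=0
c=max(cv2.findContours(k,cv2.RETR_EXTERNAL,cv2.CHAIN_APPROX_NONE)[0],key=cv2.contourArea);r=cv2.minAreaRect(c);P=onz('top',cv2.boxPoints(r),.075);print(r,P.mean(0),np.linalg.norm(P-np.roll(P,1,0),axis=1))
a=cv2.resize(t[200:255,150:250],None,fx=6,fy=6,interpolation=cv2.INTER_CUBIC);b=cv2.resize(s[240:340,230:350],None,fx=2.5,fy=2.5)
o=np.zeros((600,600,3),np.uint8);o[:330]=a;o[340:590,:300]=b;cv2.imwrite('pics/c4.png',o[...,::-1])
E
```

```text
pos [ 0.3789 -0.2232  0.2113] yaw 91.95 tilt [-1.e-04 -1.e-04 -1.e+00] ft [ 0.3  0.7 -0.2] w 0.0011 t 14.3 -> dp [-0.0225 -0.056   0.613 ] spin -0.0014
((180.79800415039062, 225.96011352539062), (25.168561935424805, 36.75408935546875), 87.1375961303711) [0.51494582 0.28654061 0.075     ] [0.08326045 0.12060664 0.08319477 0.1191439 ]
```

View pics/c4.png

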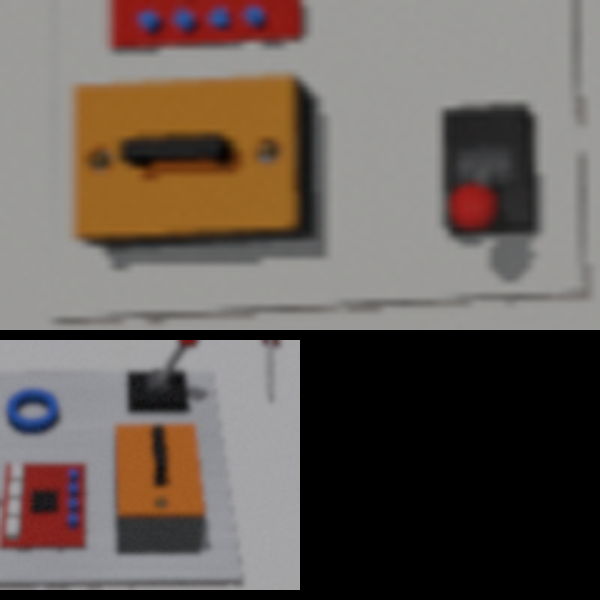

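The cover is seated: both pins show through its holes at crop (100,158) and (268,151), and its centre measures (0.515,0.2865). Next I'll lower in front of the handle and push.

Emit:
carry_out(deltas=[{"hand": 0,"dp": [-0.02,-0.056,0.15],"spin": -0.001},{"hand": 0,"dp": [-0.02,-0.056,0.35],"spin": -0.001},{"hand": 0,"dp": [-0.02,-0.056,0.5],"spin": -0.001},{"hand": 0,"dp": [-0.02,-0.056,0.6],"spin": -0.001},{"hand": 0,"dp": [-0.02,-0.056,0.6],"spin": -0.001},{"hand": 0,"dp": [-0.02,-0.056,0.6],"spin": -0.001}])

```text
time: 15.0
ee_pos: [0.3855, -0.2337, 0.0617]
eef_rot: [-0.022, 1.0, 0.0, -0.0]
ft_force: [0.5, 0.2, 0.0]
width: 0.0002
grip_force: 0.0
```

```bash
python3 - <<'E'
from h import *
go([.385,-.237,.058],92.2)
E
```

```text
pos [ 0.3855 -0.2337  0.0617] yaw 92.48 tilt [-1.e-03  2.e-04 -1.e+00] ft [0.5 0.2 0. ] w 0.0002 t 15.0 -> dp [ 0.0027 -0.0131  0.0147] spin 0.0015
```

Emit:
carry_out(deltas=[{"hand": 0,"dp": [-0.03,0,0],"spin": 0},{"hand": 0,"dp": [-0.06,0,0],"spin": 0},{"hand": 0,"dp": [-0.09,0,0],"spin": 0},{"hand": 0,"dp": [-0.13,0,0],"spin": 0},{"hand": 0,"dp": [-0.17,0,0],"spin": 0},{"hand": 0,"dp": [-0.22,0,0],"spin": 0},{"hand": 0,"dp": [-0.27,0,0],"spin": 0},{"hand": 0,"dp": [-0.32,0,0],"spin": 0},{"hand": 0,"dp": [-0.37,0,0],"spin": 0},{"hand": 0,"dp": [-0.42,0,0],"spin": 0},{"hand": 0,"dp": [-0.47,0,0],"spin": 0},{"hand": 0,"dp": [-0.52,0,0],"spin": 0},{"hand": 0,"dp": [-0.57,0,0],"spin": 0},{"hand": 0,"dp": [-0.61,0,0],"spin": 0},{"hand": 0,"dp": [-0.64,0,0],"spin": 0},{"hand": 0,"dp": [-0.67,0,0],"spin": 0},{"hand": 0,"dp": [-0.69,0,0],"spin": 0},{"hand": 0,"dp": [-0.7,0,0],"spin": 0}])

```text
time: 16.8
ee_pos: [0.5606, -0.2269, 0.0612]
eef_rot: [-0.021, 1.0, 0.0, -0.0]
ft_force: [-1.5, 0.3, -0.3]
width: 0.0004
grip_force: 0.9
```

Emit:
carry_out(deltas=[{"hand": 0,"dp": [-0.015,0,0],"spin": 0},{"hand": 0,"dp": [-0.03,0,0],"spin": 0},{"hand": 0,"dp": [-0.04,0,0],"spin": 0},{"hand": 0,"dp": [-0.04,0,0],"spin": 0}])

```text
time: 17.2
ee_pos: [0.5707, -0.2266, 0.0613]
eef_rot: [-0.021, 1.0, 0.0, 0.0]
ft_force: [-0.8, 1.1, 0.3]
width: 0.0003
grip_force: 0.0
```

Emit:
carry_out(deltas=[{"hand": 0,"dp": [-0.01,0,0],"spin": 0},{"hand": 0,"dp": [-0.02,0,0],"spin": 0},{"hand": 0,"dp": [-0.03,0,0],"spin": 0},{"hand": 0,"dp": [-0.03,0,0],"spin": 0}])

```text
time: 17.6
ee_pos: [0.5716, -0.2267, 0.0609]
eef_rot: [-0.02, 1.0, 0.002, -0.006]
ft_force: [-30.7, 6.5, 23.5]
width: 0.0006
grip_force: 15.3
```

Emit:
carry_out(deltas=[{"hand": 0,"dp": [-0.01,0,0],"spin": 0},{"hand": 0,"dp": [-0.02,0,0],"spin": 0},{"hand": 0,"dp": [-0.02,0,0],"spin": 0}])

```text
time: 17.9
ee_pos: [0.5719, -0.2267, 0.0608]
eef_rot: [-0.019, 1.0, 0.004, -0.01]
ft_force: [-52.8, 11.1, 41.1]
width: 0.0004
grip_force: 26.5
```

The drawer is hard against its closed stop, so I'll back off and rise.

Emit:
carry_out(deltas=[{"hand": 0,"dp": [0.04,0,0],"spin": 0},{"hand": 0,"dp": [0.1,0,0],"spin": 0},{"hand": 0,"dp": [0.18,0,0],"spin": 0},{"hand": 0,"dp": [0.18,0,-0.1],"spin": 0},{"hand": 0,"dp": [0.18,0,-0.3],"spin": 0},{"hand": 0,"dp": [0.18,0,-0.5],"spin": 0},{"hand": 0,"dp": [0.18,0,-0.6],"spin": 0},{"hand": 0,"dp": [0.18,0,-0.6],"spin": 0}])

```text
time: 18.7
ee_pos: [0.5397, -0.2291, 0.2157]
eef_rot: [-0.021, 1.0, -0.001, 0.004]
ft_force: [-0.0, 0.8, -1.1]
width: -0.0001
grip_force: 0.0
```

```bash
python3 - <<'E'
from h import *
go([.435,.122,.2],93.5)
t=snap('top','t4');h=cv2.cvtColor(t,cv2.COLOR_RGB2HSV);k=cv2.inRange(h,(105,120,60),(125,255,255));z=np.zeros_like(k);z[175:205,285:390]=k[175:205,285:390];p=cv2.findNonZero(z);print('blue',cv2.boundingRect(p),cv2.minAreaRect(p))
E
```

```text
pos [ 0.5397 -0.2291  0.2157] yaw 92.4 tilt [ 0.0074 -0.001  -1.    ] ft [-0.   0.8 -1.1] w -0.0001 t 18.7 -> dp [0.3602 1.4208 0.0581] spin -0.0061
blue (294, 186, 48, 5) ((317.5119323730469, 187.87057495117188), (3.7077484130859375, 47.07228469848633), 88.15238952636719)
```

Emit:
carry_out(deltas=[{"hand": 0,"dp": [0.06,0.2,0],"spin": -0.006},{"hand": 0,"dp": [0.12,0.4,0],"spin": -0.006},{"hand": 0,"dp": [0.18,0.6,0],"spin": -0.006},{"hand": 0,"dp": [0.24,0.8,0],"spin": -0.006},{"hand": 0,"dp": [0.3,1,0],"spin": -0.006},{"hand": 0,"dp": [0.3,1,0],"spin": -0.006}])

```text
time: 19.35
ee_pos: [0.45, 0.024, 0.2102]
eef_rot: [-0.034, 0.999, 0.001, -0.001]
ft_force: [0.0, 0.1, 0.2]
width: 0.0004
grip_force: 0.0
```

Emit:
carry_out(deltas=[{"hand": 0,"dp": [0.06,0.2,0],"spin": 0},{"hand": 0,"dp": [0.06,0.38,0],"spin": 0},{"hand": 0,"dp": [0.06,0.42,0],"spin": 0},{"hand": 0,"dp": [0.06,0.42,0],"spin": 0},{"hand": 0,"dp": [0.06,0.42,0],"spin": 0}])

```text
time: 19.85
ee_pos: [0.4311, 0.121, 0.2107]
eef_rot: [-0.03, 1.0, -0.0, -0.0]
ft_force: [-0.3, -0.8, -0.1]
width: 0.0004
grip_force: 0.0
```

```bash
python3 - <<'E'
from h import *
go([.435,.124,.088],93.5)
E
```

```text
pos [0.4311 0.121  0.2107] yaw 93.41 tilt [-8.e-04 -9.e-04 -1.e+00] ft [-0.3 -0.8 -0.1] w 0.0004 t 19.85 -> dp [-0.0169  0.0116  0.4906] spin -0.0005
```

Emit:
carry_out(deltas=[{"hand": 0,"dp": [-0.01,0.012,0.2],"spin": 0},{"hand": 0,"dp": [-0.01,0.012,0.4],"spin": 0},{"hand": 0,"dp": [-0.01,0.012,0.49],"spin": 0},{"hand": 0,"dp": [-0.01,0.012,0.49],"spin": 0},{"hand": 0,"dp": [-0.01,0.012,0.49],"spin": 0},{"hand": 0,"dp": [-0.05,0.015,0.49],"spin": 0},{"hand": 0,"dp": [-0.1,0.015,0.49],"spin": 0},{"hand": 0,"dp": [-0.15,0.015,0.49],"spin": 0},{"hand": 0,"dp": [-0.2,0.015,0.49],"spin": 0},{"hand": 0,"dp": [-0.25,0.015,0.49],"spin": 0},{"hand": 0,"dp": [-0.3,0.015,0.49],"spin": 0},{"hand": 0,"dp": [-0.34,0.015,0.49],"spin": 0},{"hand": 0,"dp": [-0.36,0.015,0.49],"spin": 0},{"hand": 0,"dp": [-0.36,0.015,0.49],"spin": 0}])

```text
time: 21.25
ee_pos: [0.5211, 0.1315, 0.0887]
eef_rot: [-0.03, 1.0, -0.0, 0.0]
ft_force: [-0.3, 0.3, 0.2]
width: 0.0001
grip_force: 0.0
```

Emit:
carry_out(deltas=[{"hand": 0,"dp": [-0.02,0,0],"spin": 0},{"hand": 0,"dp": [-0.03,0,0],"spin": 0},{"hand": 0,"dp": [-0.03,0,0],"spin": 0}])

```text
time: 21.55
ee_pos: [0.5281, 0.1321, 0.0888]
eef_rot: [-0.03, 1.0, 0.0, 0.0]
ft_force: [0.2, 0.1, 0.1]
width: 0.0005
grip_force: 0.3
```

Emit:
carry_out(deltas=[{"hand": 0,"dp": [-0.015,-0.01,0],"spin": 0},{"hand": 0,"dp": [-0.03,-0.01,0],"spin": 0},{"hand": 0,"dp": [-0.03,-0.01,0],"spin": 0}])

```text
time: 21.85
ee_pos: [0.531, 0.1308, 0.088]
eef_rot: [-0.031, 1.0, 0.0, -0.005]
ft_force: [-24.1, 0.8, 14.9]
width: 0.0004
grip_force: 13.2
```

```bash
python3 - <<'E'
from h import *
go([.435,.124,.088],93.5)
s=snap('side','s5');a=cv2.resize(s[215:345,225:345],None,fx=4,fy=4,interpolation=cv2.INTER_CUBIC);cv2.imwrite('pics/c5.png',a[...,::-1])
E
```

```text
pos [0.531  0.1308 0.088 ] yaw 93.55 tilt [-1.070e-02  4.000e-04 -9.999e-01] ft [-24.1   0.8  14.9] w 0.0004 t 21.85 -> dp [ 0.3848 -0.0034  0.0041] spin 0.0003
```

View pics/c5.png

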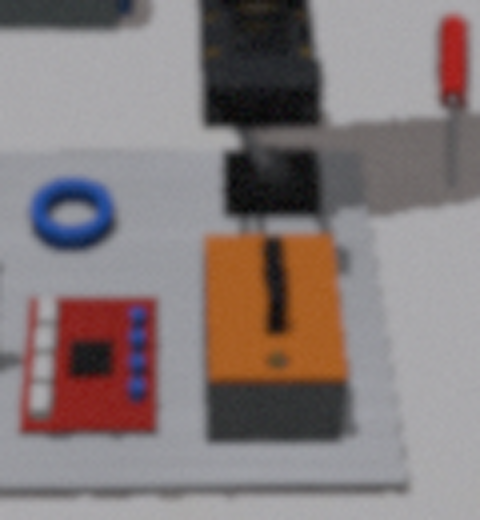

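The lever hit its stop at x = 0.531, as predicted (24 N). The ball is hidden by the gripper at about crop (250,110), and the cover is still seated. I'll back off, rise and verify.

Emit:
carry_out(deltas=[{"hand": 0,"dp": [0.04,0,0],"spin": 0},{"hand": 0,"dp": [0.1,0,0],"spin": 0},{"hand": 0,"dp": [0.2,0,0],"spin": 0},{"hand": 0,"dp": [0.3,0,0],"spin": 0},{"hand": 0,"dp": [0.35,0,-0.15],"spin": 0},{"hand": 0,"dp": [0.35,0,-0.35],"spin": 0},{"hand": 0,"dp": [0.35,-0.2,-0.5],"spin": 0},{"hand": 0,"dp": [0.35,-0.4,-0.6],"spin": 0},{"hand": 0,"dp": [0.35,-0.6,-0.6],"spin": 0},{"hand": 0,"dp": [0.35,-0.6,-0.6],"spin": 0},{"hand": 0,"dp": [0.35,-0.6,-0.6],"spin": 0}])

```text
time: 23.0
ee_pos: [0.4578, -0.028, 0.2396]
eef_rot: [-0.028, 1.0, 0.001, 0.001]
ft_force: [-0.1, 0.2, -0.4]
width: 0.0006
grip_force: 0.0
```

```bash
python3 - <<'E'
from h import *
t=snap('top','t6');s=snap('side','s6')
o=np.zeros((600,800,3),np.uint8);o[:420,:560]=t;o[:300,560:800]=cv2.resize(s[215:365,225:345],None,fx=2,fy=2);cv2.imwrite('pics/c6.png',o[:420,:,::-1])
h=cv2.cvtColor(t,cv2.COLOR_RGB2HSV);k=cv2.inRange(h,(0,150,90),(8,255,255))|cv2.inRange(h,(172,150,90),(180,255,255));z=np.zeros_like(k);z[205:245,215:245]=k[205:245,215:245];p=cv2.findNonZero(z)
if p is not None: print('ball',p.reshape(-1,2).mean(0),onz('top',[p.reshape(-1,2).mean(0)],.106))
go([.435,.124,.2])
E
```

```text
ball [227.77142857 212.42857143] [[0.55541719 0.13068516 0.106     ]]
pos [ 0.4575 -0.0245  0.2388] yaw 93.48 tilt [ 6.e-04  7.e-04 -1.e+00] ft [ 1.   0.8 -0.6] w 0.0001 t 23.1 -> dp [0.0538 0.5983 0.1556] spin 0
```

View pics/c6.png

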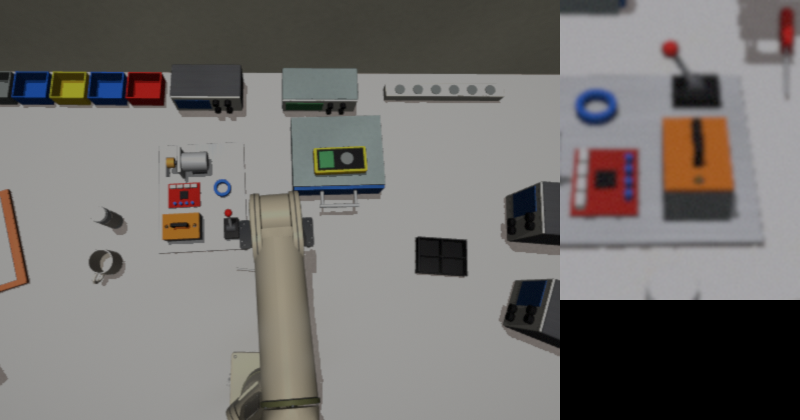

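The ball is now at x = 0.555 (fully over), the drawer is shut and the cover is on. The bystanders in view haven't moved, so I'll hand in.

```bash
python3 -c "
from bench import *
print(close_job())"
```

```text
the job is handed in; nothing more can be done
None
```

The job is handed in at about 23 s of the 66 s allowed: the cover is seated over both pins and let go, the drawer is shut with the relay module last seen in it before closing, and the switch is thrown fully on; no verdict was returned.

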